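# Roll ramp for chromatography columns

## Task

The column with six-sided brass ends that sits on the sloping aluminium ramp would not roll: take it off and put it in the orange reject tub. Then, of the two columns waiting in the dark foam rest, take the one that will roll (round blue ends), lay it across the ramp on the yellow band at its upper end and let go, so that it rolls down by itself into the blue catch tray at the foot.

Things in the scene. Friction and masses are not known exactly. Their poses are not given: they have to be found in the camera images.
- stuckhex_center (a point): Centre of the loose column on the ramp: steel barrel 26 mm in diameter with a six-sided brass nut at each end, 40 mm across flats, 16 mm long; 90 mm over all, 58 mm of bare barrel between, about 0.3 kg. Its y axis runs along the barrel, level across the ramp. It sits about 120 mm downhill of the yellow band, centre 20 mm above the surface, and stays put: its flats cannot roll.
- roundcol_center (a point): Centre of the loose round column: as the other, but its ends are round blue caps 40 mm in diameter, so it rolls. Barrel along y, level. It lies in the foam rest, centre 28 mm above the table, 20 mm above the rest's base; ridges 6 mm high under the caps only hold it. A six-sided brass-ended column, not wanted, lies parallel in the other nest, 100 mm to one side (either).
- ramp: Fixed aluminium ramp. Origin: on its surface, middle of the yellow band (22 mm wide, across it), 85 mm above the table. x: level, downhill; y: across; z: up. Slope 10 degrees, from 45 mm uphill to 200 mm downhill of the origin, 140 mm wide between rails 12 mm high. Then the blue catch tray: inside 203 to 327 mm downhill, 140 mm wide, floor 6 mm and walls 60 mm above the table.
- tub: Fixed open orange reject tub, 180 mm along its x, 150 mm along its y, 55 mm high, walls 4 mm. Origin: centre of its underside, on the table; z up.
Not all that is in view belongs to the job. Leave any pink look-alike of the part that bears stuckhex_center alone.

How it is judged:
By the outcome, as a careful person would: the job done as asked, in the order asked, and still so for the second after the job is handed in, with the robot touching nothing.
It also fails if it takes over 58 s, if anything falls off the work surface, if the arm or the gripper's body presses on something with over 40 N, if the wrist force passes 120 N, or if a joint passes its speed limit or range.

## Robot

A 6-joint arm with a two-finger parallel gripper is mounted at the origin on the work surface. World frame = base frame: x ahead of the robot, y to its left, z up, the work surface at z = 0. Lengths are in m, angles in rad, forces in N, time in s.
With the tool pointing down it reaches from about 0.325 to 0.9 m from the base axis. Payload 3.5 kg.
Tool frame: the origin (TCP) lies at the very end of the fingers, on their centre line; the grasp point (between the pads) lies grip_depth behind it (grip_depth is the distance from the TCP to the grasp point, in m); z points along the fingers, y is the line along which they close (so a half turn about z gives the same grasp; the last joint's range is limited). The gripper opens to 85 mm and grips with 20 to 120 N. Pads are 22 mm wide; open, the fingers measure 114 mm over their backs; the gripper's body (76 mm by 85 mm) begins 54 mm behind the grasp point. The pads swing forward as they close: fully open they stand 13 mm farther back than shut.
Start: joints at [1.056, 0.276, -0.026, 1.268, 0, 1.467], TCP at [0.25, 0.573, 0.231] pointing down, gripper open.
Joint ranges: [-3.12, 3.12], [-0.85, 1.88], [-1.08, 1.24], [-1.95, 2.15], [-1.57, 1.53], [-3.14, 3.14]. Speed limits (rad/s): [2.57, 2.57, 3.14, 3.14, 3.14, 3.14].

## Interface

Orientations are given as a unit quaternion [x, y, z, w].
In Python, from bench import movep, servo_line, move_joints, gripper_open, close_gripper, hold, solve_ik, capture, get_calibration, Unreachable, close_job, read_clock, read_joint_pos, read_joint_velocities, read_joint_torque, read_position, read_tcp_rot, read_force, read_wrist_torque, read_opening, read_gripper_force, grip_depth gives the robot as it stands. Calls block until the motion is done:
- movep(position, orientation): joint-space move of the TCP to a pose.
- servo_line(position, ori=None, feed=0.15, until_force=None): straight line of the TCP; ori=None keeps the orientation; feed is the mean speed in m/s. With until_force (N) it stops when the force on the tool has changed by that much, and returns True; else False.
- move_joints(angles): joint-space move.
- gripper_open() and close_gripper(newtons=None): open the fingers fully, or close them until they stop; newtons is the grip in N (None keeps the last).
- hold(seconds).
- solve_ik(position, orientation): joint angles nearest the present ones, or None.
- capture(name): name is "scene" or "side" or "wrist"; returns (picture, depth): 400x640x3 uint8, red, green, blue; 400x640 float32, m along the optical axis (not along the pixel's ray), 0 where there is no reading.
- get_calibration(name): a dict with "camera_matrix" (3x3 intrinsics, pixels), "world_to_cam" (4x4, takes a point from world to camera coordinates). Camera axes: x right, y down, z forward; pixel columns grow to the right and rows downward; lengths in m; the calibration is good to about 2 mm. A picture is of the moment at which its call begins: read the wrist's pose just before it. get_calibration takes no time and is no camera call; for the wrist camera it gives the pose at the moment of the call.
A pose or a line that the arm cannot do raises Unreachable and nothing moves.
- close_job(): hands the job in; it is judged then, once.
Readings, each from a call of its own:
- read_clock(): time.
- read_joint_pos(): joint angles.
- read_joint_velocities(): joint speeds.
- read_joint_torque(): joint torques, N m.
- read_position(): TCP position.
- read_tcp_rot(): TCP orientation.
- read_force(): force on the tool from outside, world axes, zero at the start.
- read_wrist_torque(): the same for the moment, N m.
- read_opening(): finger opening in m.
- read_gripper_force(): force on a finger pad.
Only numpy, scipy, OpenCV 4.12 (cv2) and the standard library are available. Lean on these libraries where they do the work, as an engineer would, in place of code of your own. Each camera call takes 0.05 s, during which the arm holds its last target. There are 200 camera calls.

## Working session

There is one attempt and no reset: what is moved stays moved. The work goes in short steps, each a Python script; the robot and the scene stay as the last script left them, time stands still between calls to the robot, and variables do not carry over. Pictures are saved under pics/ and viewed, at most 10 in all, crops included, and the job is handed in when it is done.

```bash
mkdir -p pics; ls
python3 - <<'E'
from bench import *
import numpy as np,cv2
for n in("scene","side"):
    p,d=capture(n); np.savez(f"{n}.npz",p=p,d=d,**get_calibration(n)); cv2.imwrite(f"pics/{n}0.png",p[:,:,::-1])
    print(n,get_calibration(n))
print(read_clock(),grip_depth,read_tcp_rot())
E
```

```text
pics
scene {'camera_matrix': array([[453.87645846,   0.        , 314.74473945],
       [  0.        , 453.87645846, 214.76251652],
       [  0.        ,   0.        ,   1.        ]]), 'world_to_cam': array([[ 0.8166783 ,  0.57706724, -0.0054739 , -0.47021207],
       [ 0.41929729, -0.5998627 , -0.68143564, -0.1840191 ],
       [-0.39651776,  0.55421851, -0.73185758,  1.29208113],
       [ 0.        ,  0.        ,  0.        ,  1.        ]])}
side {'camera_matrix': array([[495.35656394,   0.        , 315.42115612],
       [  0.        , 495.35656394, 201.23730121],
       [  0.        ,   0.        ,   1.        ]]), 'world_to_cam': array([[ 0.99720576, -0.07273205,  0.01705065, -0.59881514],
       [-0.03809932, -0.69148307, -0.72138728,  0.06756797],
       [ 0.06425821,  0.71872193, -0.69232194,  1.06486834],
       [ 0.        ,  0.        ,  0.        ,  1.        ]])}
0.1 0.0187 [ 2.04447559e-01  9.78876963e-01 -9.93310187e-04 -3.16921969e-04]
```

View pics/scene0.png

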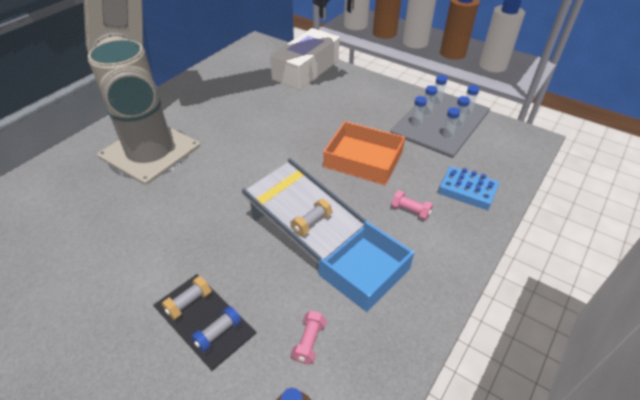

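View pics/side0.png

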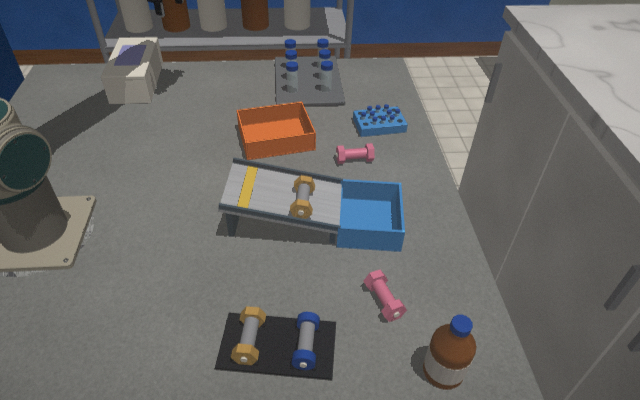

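The side view shows the brass column on the ramp at (303,197), the rest's brass column at (249,335) and its blue column at (306,340). The tub is at (276,130), the yellow band at (247,187) and the tray at (370,215).

Look-alikes: the pink ones at (355,153) and (385,295), and the rest's brass one at (249,335) for the stuck column. The blue bottle cap, vials and rack could be confused by colour with the blue ends. I choose (303,197), then (306,340).

```bash
cat > h.py <<'E'
import numpy as np,cv2
def ray(c,uv,z):
    K,T=c["camera_matrix"],c["world_to_cam"];R=T[:3,:3];o=-R.T@T[:3,3]
    d=R.T@np.linalg.inv(K)@np.array([uv[0],uv[1],1.]); return o+d*(z-o[2])/d[2]
def cloud(c,d):
    K,T=c["camera_matrix"],c["world_to_cam"];v,u=np.mgrid[:d.shape[0],:d.shape[1]]
    P=np.stack([(u-K[0,2])*d/K[0,0],(v-K[1,2])*d/K[1,1],d],-1); return (P-T[:3,3])@T[:3,:3]
def hsv(p): return cv2.cvtColor(p,cv2.COLOR_RGB2HSV)
def blobs(m,amin=40):
    n,l,s,c=cv2.connectedComponentsWithStats(m.astype(np.uint8))
    return [(c[i],s[i,4],l==i) for i in range(1,n) if s[i,4]>=amin]
E
python3 - <<'E'
from h import *
np.set_printoptions(precision=4,suppress=True)
for n in("scene","side"):
    c=dict(np.load(n+".npz"));p,d=c["p"],c["d"];h=hsv(p).astype(int);W=cloud(c,d)
    H,S,V=h[...,0],h[...,1],h[...,2]
    reg=(W[...,2]>-.02)&(W[...,2]<.2)&(d>0)
    for nm,m in dict(brass=(H>12)&(H<24)&(S>110)&(V>90),yellow=(H>=22)&(H<32)&(S>130)&(V>110),blue=(H>108)&(H<128)&(S>150),orange=(H<12)&(S>170)&(V>90),tray=(H>98)&(H<110)&(S>120)).items():
        for ce,a,mm in blobs(m&reg):
            w=W[mm&reg];print(n,nm,ce.round(1),a,"cloudmean",w.mean(0),"zmax",np.percentile(w[:,2],97),
              *[ray(c,ce,z)[:2] for z in (.028,.085)])
            if nm in("orange","tray") and a>500:
                zt=.055 if nm=="orange" else .06
                q=w[abs(w[:,2]-zt)<.006][:,:2].astype(np.float32);print("   rim",cv2.minAreaRect(q))
            if nm=="yellow": print("   rect",cv2.minAreaRect(w[:,:2].astype(np.float32)))
p=np.load("side.npz")["p"][150:380,210:410,::-1]
cv2.imwrite("pics/crop.png",cv2.resize(p,None,fx=2.6,fy=2.6,interpolation=cv2.INTER_CUBIC))
E
```

```text
scene brass [386.   19.1] 165 cloudmean [0.1716 1.0577 0.0335] zmax 0.10167889804662818 [0.1655 1.0702] [0.2238 0.9529]
scene brass [463.5  14.6] 169 cloudmean [0.4706 1.0604 0.1232] zmax 0.1582003386980948 [0.4015 1.2825] [0.4428 1.1498]
scene brass [458.2  41.2] 147 cloudmean [0.4737 1.0608 0.0261] zmax 0.060169560217484264 [0.4748 1.0574] [0.5108 0.941 ]
scene brass [325.1 205.7] 64 cloudmean [0.5869 0.0246 0.0986] zmax 0.10487182188575117 [0.5489 0.0816] [0.5796 0.0356]
scene brass [301.6 224. ] 86 cloudmean [ 0.5764 -0.0485  0.0985] zmax 0.10554937505196217 [0.5375 0.0011] [ 0.569 -0.039]
scene brass [202.3 285.1] 122 cloudmean [ 0.4776 -0.2595  0.0411] zmax 0.04864687286644011 [ 0.4692 -0.2546] [ 0.5056 -0.2762]
scene brass [171.4 307.7] 157 cloudmean [ 0.4657 -0.3327  0.0409] zmax 0.04889686488918932 [ 0.4572 -0.329 ] [ 0.4945 -0.3453]
scene yellow [279.4 186.9] 223 cloudmean [0.4569 0.0264 0.0843] zmax 0.08728765780056051 [0.4172 0.0703] [0.4573 0.0252]
   rect ((0.4572928845882416, 0.0292382650077343), (0.12938299775123596, 0.015428577549755573), 82.01579284667969)
scene blu
[... 3817 characters left out ...]
32 0.0408] zmax 0.05472011115907373 [0.5503 0.4128] [0.5489 0.3256]
side orange [271.9 128.6] 1280 cloudmean [0.5077 0.3421 0.011 ] zmax 0.05492295976152887 [0.508  0.3175] [0.5098 0.2374]
   rim ((0.5140723586082458, 0.31062036752700806), (0.17376211285591125, 0.15182620286941528), 10.518680572509766)
side tray [379.6 123. ] 841 cloudmean [0.7987 0.3346 0.0244] zmax 0.0388243415267344 [0.7974 0.3291] [0.7776 0.2481]
   rim ((0.0, 0.0), (0.0, 0.0), 0.0)
side tray [370.9 215.2] 4226 cloudmean [ 0.721  -0.011   0.0257] zmax 0.060807854160173966 [ 0.7203 -0.0154] [ 0.7062 -0.0708]
   rim ((0.7174037098884583, -0.014299675822257996), (0.15804147720336914, 0.13437676429748535), 81.48734283447266)
```

View pics/crop.png

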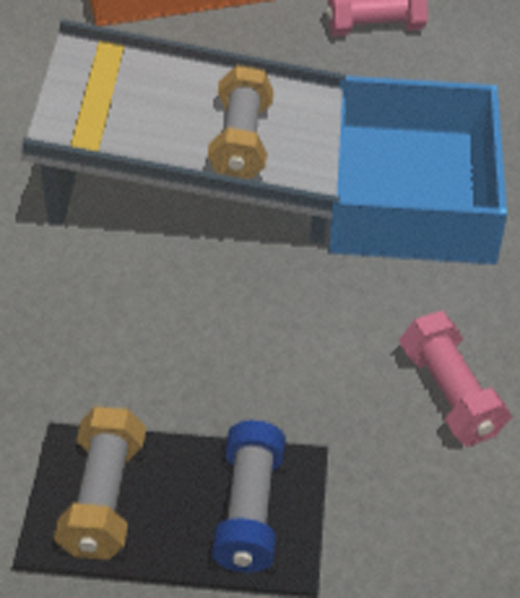

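The crop confirms the choice. The brass hex column is on the ramp at crop (240,120), the round blue-ended one is in the rest's right nest at (250,495), and the brass one beside it is unwanted.

The measurements agree with the description: the band-to-column distance is 120 mm, the tray centre is about 265 mm downhill, and the end spacing is 75 mm. Next I remove the stuck column.

```bash
cat >> h.py <<'E'
from bench import *
from scipy.spatial.transform import Rotation as Ro
O=np.array([.4556,.0245,.085]);YAW=np.radians(-8.5);T10=np.radians(10);G=grip_depth-.003
def ori(yaw,tilt=0.):
    x=np.array([np.cos(yaw),np.sin(yaw),0]);z=np.array([0,0,1.])
    y=np.cos(tilt)*x-np.sin(tilt)*z;n=np.sin(tilt)*x+np.cos(tilt)*z
    return Ro.from_matrix(np.c_[np.cross(y,-n),y,-n]),n
def pick_q(pos,yaw,tilt=0.):
    R,n=ori(yaw,tilt);best=None
    for k in(0,np.pi):
        q=(R*Ro.from_euler("z",k)).as_quat();j=solve_ik(pos-n*G,q)
        if j is not None:
            e=np.abs(np.array(j)-read_joint_pos()).max()
            if best is None or e<best[0]:best=(e,q)
    return best[1],n
def shot(n,f):
    p,d=capture(n);cv2.imwrite(f"pics/{f}.png",p[:,:,::-1]);return p,d
E
python3 - <<'E'
from h import *
c=np.array([.573,-.003,.084]);q,n=pick_q(c,YAW,T10)
t=c-n*G
movep(t+n*.09,q); servo_line(t,feed=.12,until_force=15); print(read_position()-t,read_force())
close_gripper(40);print("open",read_opening(),read_gripper_force())
servo_line(read_position()+[0,0,.12]);print(read_opening(),read_force(),read_clock())
shot("side","lift1")
E
```

```text
[ 8.05990846e-04 -1.35129173e-07  6.72876725e-04] [-0.32146655  0.53000094 -0.35523187]
open 0.02469858339102127 39.507216811180115
0.024563078649234276 [ 0.53069522  0.15568584 -2.13647311] 4.9333
```

View pics/lift1.png

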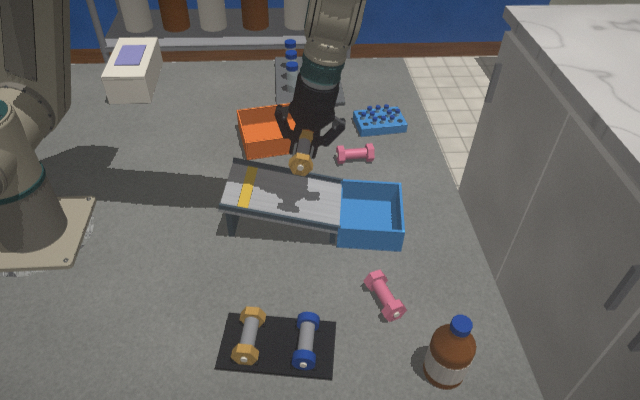

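The column is gripped and lifted, with its brass end at (302,163), and the ramp is clear. Next it goes in the tub, then I fetch the round column.

Run:
```python
from h import *
up=np.array([0,0,1.])
c=np.array([.514,.311,.036]);q,n=pick_q(c+.15*up,np.radians(10.5));t=c-n*G
movep(t+.15*up,q); hit=servo_line(t,feed=.12,until_force=10);print("tub",hit,read_position()-t,read_force())
gripper_open();servo_line(read_position()+.17*up)
c=np.array([.561,-.305,.028]);q,n=pick_q(c+.12*up,np.radians(-9));t=c-n*G
movep(t+.12*up,q);shot("side","s2")
hit=servo_line(t,feed=.12,until_force=15);print("rest",hit,read_position()-t)
close_gripper(40);print(read_opening(),read_gripper_force())
servo_line(read_position()+.15*up);print(read_opening(),read_force(),read_clock());shot("side","s3")
a=[cv2.imread(f"pics/{s}.png") for s in("s2","s3")]
cv2.imwrite("pics/s23.png",np.hstack([i[70:390,200:420] for i in a]))
```

```text
tub False [0.00090115 0.00041645 0.00095933] [ 0.44873806 -0.11317857 -2.66015296]
rest False [ 0.00079963 -0.00052576  0.00092422]
0.024806718778665478 39.17158842086792
0.02452302007434075 [ 0.52100227  0.17346255 -4.25091875] 14.6417
```

View pics/s23.png

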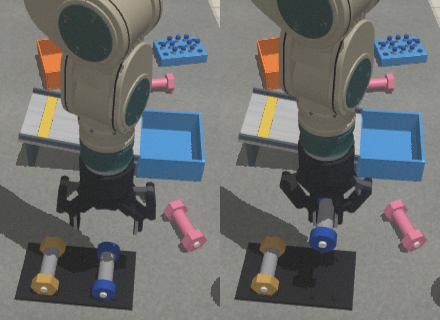

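The blue-ended column is held (right panel, about (322,225)), and the unwanted brass one is still in its nest. Next I move over the band, look at the tub, and lower.

Run:
```python
from h import *
_,n=ori(YAW,T10);c=O+n*.02
q,n=pick_q(c+n*.1,YAW,T10);t=c-n*G
movep(t+n*.1,q);shot("scene","p1")
servo_line(t+n*.012,feed=.12)
hit=servo_line(t-n*.004,feed=.02,until_force=3);print(hit,(read_position()-t)@n,read_position()-t,read_force(),read_clock())
shot("scene","p2");shot("side","p3")
a=[cv2.imread(f"pics/{s}.png") for s in("p2","p3")]
cv2.imwrite("pics/p23.png",np.hstack([a[0][90:310,220:440],a[1][90:310,200:420]]))
```

```text
True 0.0003558377305817653 [6.24798035e-05 2.48041059e-05 3.51077701e-04] [ 0.28024709 -0.33708661  4.54181427] 17.5
```

View pics/p23.png

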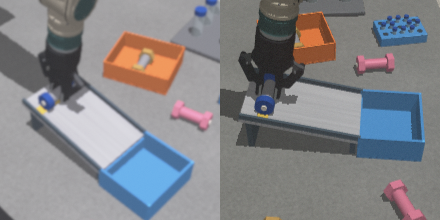

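Contact came within 0.4 mm of the expected height. The blue-capped column is on the yellow band (right panel (264,103)), and the brass one lies in the tub (left panel (145,60)). Releasing now.

Run:
```python
from h import *
_,n=ori(YAW,T10)
gripper_open();shot("side","r0");servo_line(read_position()+n*.12,feed=.12)
hold(1.5);shot("side","r1");shot("scene","r2");print(read_clock())
a=[cv2.imread(f"pics/{s}.png") for s in("r0","r1","r2")]
cv2.imwrite("pics/r.png",np.hstack([a[0][90:310,200:420],a[1][90:310,200:420],a[2][90:310,220:440]]))
```

```text
21.0167
```

View pics/r.png

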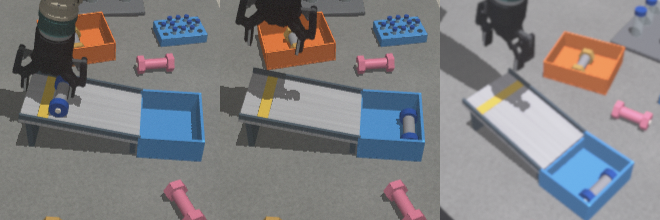

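The round column rolled into the tray (middle panel (408,123)), the hex column is in the tub (right panel (585,60)), and the gripper is clear of everything.

```bash
python3 -c "
from bench import *
hold(0.5);print(close_job())"
```

```text
the job is handed in; nothing more can be done
None
```

The job is handed in at about 21.5 s of the 58 s allowed: the brass hex column is in the orange reject tub, and the blue-ended column, released on the yellow band, rolled down into the blue catch tray.

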